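# Push an offcut through the flap of the offcut box

## Task

The offcut lying on the feed tray belongs in the plywood offcut box behind it. Without picking it up, push it along the tray with the fingertips and in under the hanging flap until it drops off the end of the tray into the box, then draw back out so that the flap swings shut behind it. Leave the other offcuts and the sanding block where they lie.

Things in the scene. Friction and masses are not known exactly. Their poses are not given: they have to be found in the camera images.
- offcut_box: Plywood box with a flat whitish translucent plastic roof and a feed tray in front, fixed to the table; 156 mm wide, 138 mm high. Origin: on the table top, directly below the flap's hinge; x points along the tray into the box, y to the left, z up. Inside: x = -12 to 118 mm, y = -70 to +70 mm, floor 6 mm above the table. The mouth (plane x = 0) is closed by the flap.
- tray_front (a point): Middle of the tray's outer edge, on its top, 80 mm above the table. From here the flat tray runs 158 mm along the box's x to the sill. Rails 14 mm high and 8 mm thick on both edges leave 140 mm of clear width.
- sill (a point): Middle of the tray's inner edge, on its top: 12 mm before the flap's plane, 80 mm above the table. Beyond it there is a drop of 74 mm to the box's floor; a block whose rear edge is pushed past it falls in under the flap. Axes as the box's.
- header (a point): Middle of the underside of the fixed wooden header over the mouth, in the flap's plane, 128 mm above the table (48 mm over the tray). The header is 8 mm thick along x (front face 4 mm before the flap's plane); with the roof it ends 58 mm over the tray. Nothing stands over the tray in front of it except the side walls, 54 mm high over the tray, in its last 10 mm.
- flap (a joint): Opening angle of the plain steel flap (rad): 0 hangs shut, grows as its lower edge swings into the box, at most 1.4; it cannot swing out towards the tray. It hangs freely from a hinge 126 mm above the table, weighs about 100 g and falls shut by itself (under 1 N opens it).
- flap_edge (a point): Middle of the flap's lower edge. The flap is 132 mm wide, 4 mm thick, its lower edge 42 mm below the hinge and 4 mm above the level of the tray when shut.
- offcut: The offcut to be pushed: a plain rectangular timber block of 45 x 70 x 22 mm (x, y, z), about 35 g, lying flat on the tray. Origin: centre of its underside.
- thin_offcut: Bystander: reddish flat offcut of 35 x 85 x 18 mm on the table. Origin: centre of its underside.
- long_offcut: Bystander: square-section softwood offcut of 50 x 200 x 50 mm (long along its y) on the table. Origin: centre of its underside.
- sanding_block: Bystander: cork sanding block of 57 x 87 x 29 mm on the table. Origin: centre of its underside.
Mind the look-alikes: they are no part of the job. What is shaped like the offcut but blue or green is not meant.

How it is judged:
By the outcome, as a careful person would: the job done as asked, in the order asked, and still so for the second after the job is handed in, with the robot touching nothing.
It also fails if it takes over 37 s, if anything falls off the work surface, if the arm or the gripper's body presses on something with over 40 N, if the wrist force passes 120 N, or if a joint passes its speed limit or range.

## Robot

A 7-joint arm with a two-finger parallel gripper is mounted at the origin on a cart in front of the work surface, level with it; the furniture and walls round the work are solid. World frame = base frame: x ahead of the robot, y to its left, z up, the work surface at z = 0. Lengths are in m, angles in rad, forces in N, time in s.
With the tool pointing down it reaches from about 0.4 to 0.85 m from the base axis. Payload 4.5 kg.
Tool frame: the origin (TCP) lies on the centre line of the jaws, within the pads' length; the fingertips stand 11 mm ahead of it and the grasp point (between the pads) lies 8 mm behind it; z points along the fingers, x is the direction in which the jaws open and shut, and the axes are right-handed (so a half turn about z gives the same grasp; the last joint's range is limited). The gripper opens to 88 mm and grips with 3 to 60 N. Pads are 18 mm wide; open, the fingers measure 123 mm over their backs; the gripper's body (75 mm by 187 mm) begins 45 mm behind the grasp point.
Start: joints at [-1.309, 0.689, -0.195, 1.565, 0.157, 0.902, -0.215], TCP at [0.141, 0.609, 0.25] pointing down, gripper open.
Joint ranges: [-3.01, 3.01], [-0.46, 2.08], [-1.47, 1.51], [0.13, 2.56], [-1, 4.14], [0.04, 2.09], [-2.66, 2.66]. Speed limits (rad/s): [2.57, 2.57, 3.14, 3.14, 3.14, 3.14, 3.14].

## Interface

Orientations are given as a unit quaternion [x, y, z, w].
In Python, from plant import r, vision, order, nets gives the robot as it stands.
- The arm moves only by the tool send_rows, never from a script. Its argument "series" is a list of rows, each an object with "delta_pos": the shift along the tool's x, y, z in cm, a list of three; "turn": the turn about the tool's z in degrees; "jaw": the closure, from 0 (fully open) to 1 (shut). In form: [{"delta_pos": [x, y, z], "turn": turn, "jaw": jaw}, ...]. A call has 1 to 8 rows; each row is the pose to reach, as a shift and turn from the pose commanded when the call began, along the tool's axes at that moment; what a row does not reach only later rows make up. A row lasts 1/12 s, in which the tool goes at most 41.7 mm and 7.16 degrees, less where a joint would pass 70% of its speed; a pose out of reach is approached as far as the arm can. A call with a gripper value outside its range is refused whole. The fingers move at their own pace and stop on an object; "force" is the grip in N (left out, the last holds). Time passes only in rows, so rows that repeat a pose let the fingers close. It gives the time, the measured TCP pose, the force and the opening at its end, in the units of the state.
- r.get_state(): the state, without advancing time (a new reading comes with each control period).
- vision.snapshot(name): name is "side" or "top"; returns the picture (420x560x3 uint8, blue, green, red); there is no depth.
- vision.camera_params(name): a dict with "intrinsics" (3x3 intrinsics, pixels), "D" ([k1, k2, p1, p2, k3] as OpenCV has them; the pictures are not rectified), "extrinsics" (4x4, takes a point from world to camera coordinates). Camera axes: x right, y down, z forward; pixel columns grow to the right and rows downward; lengths in m; the calibration is good to about 2 mm. A picture is of the moment at which its call begins. camera_params takes no time and is no camera call.
- order.finish_job(): hands the job in, once; it reports no verdict.
Trained networks look in the newest picture that a camera, given by its name, has taken for a name from the list of things; names that differ only in an ending like _2 or _b are one class to them, and where a whole thing is asked for, a point or a joint stands for the part that bears it (a point fixed in the world has none). Each returns a list of dicts, best first, with "score" (0 to 1); they miss things now and then, are a little off and sometimes report something else, mostly with a low value. They report only what shows in the picture. A call takes as long as a camera call. They do not tell look-alikes from the thing itself.
- nets.boxes_of(camera, label): "location" ([row, column] as shares, 0 to 1, of the picture: columns of its width, rows of its height, amid what is visible of it).
- nets.trace(camera, label): "region" (420x560 bool, what is visible of it) and "location" ([row, column] as shares, 0 to 1, of the picture: columns of its width, rows of its height, amid what is visible of it).
The state is a dict: "clock": time; "q": joint angles; "qd": joint speeds; "joint_torque": joint torques, N m; "tool_pos": TCP position; "eef_rot": TCP orientation; "contact_force": force on the tool from outside, world axes, zero at the start; "moment": the same for the moment, N m; "opening": opening from 0.0 (shut) to 1.0 (fully open).
Only numpy, scipy, OpenCV 4.12 (cv2) and the standard library are available. Lean on these libraries where they do the work, as an engineer would, in place of code of your own. Each camera call takes 0.05 s, during which the arm holds its last target.

## Working session

There is one attempt and no reset: what is moved stays moved. The work goes in short steps, Python scripts to look and compute and a tool call to move; the robot and the scene stay as the last step left them, time stands still between calls to the robot, and variables do not carry over. Pictures are saved under pics/ and viewed, and the job is handed in when it is done.

Besides the shell and the picture viewer there is one more tool, called after "Request:" by a JSON object that holds its "name" and its "arguments", one argument or row to a line. send_rows: Moves the arm, as the interface text tells. Its arguments: {"type":"object","properties":{"series":{"type":"array"},"force":{"type":"number"}},"required":["series"]}

```bash
mkdir -p pics; python3 - <<'E'
from plant import r, vision, order, nets
import cv2,numpy as np
s=r.get_state();print(s['clock'],s['tool_pos'],s['eef_rot'],s['opening'])
for n in('side','top'):
    im=vision.snapshot(n);cv2.imwrite(f'pics/{n}0.png',im)
    p=vision.camera_params(n);print(n,p)
E
```

```text
0.0 [0.14107105 0.60824333 0.24891689] [ 7.82872138e-01  6.22181950e-01 -6.61324243e-04  6.32410667e-04] 0.9978009908022254
side {'intrinsics': array([[398.64998576,   0.        , 276.30607751],
       [  0.        , 398.64998576, 216.88674889],
       [  0.        ,   0.        ,   1.        ]]), 'D': array([-0.04347959,  0.        ,  0.        ,  0.        ,  0.        ]), 'extrinsics': array([[-0.98430754, -0.17633788, -0.00660507,  0.55721218],
       [-0.06478565,  0.39593974, -0.91598829,  0.12010808],
       [ 0.16413864, -0.90118626, -0.40115063,  0.8877015 ],
       [ 0.        ,  0.        ,  0.        ,  1.        ]])}
top {'intrinsics': array([[458.32124114,   0.        , 277.38135095],
       [  0.        , 458.32124114, 209.08719576],
       [  0.        ,   0.        ,   1.        ]]), 'D': array([-0.06835739,  0.        ,  0.        ,  0.        ,  0.        ]), 'extrinsics': array([[ 0.0209574 , -0.99960363,  0.0187983 ,  0.01060894],
       [-0.98768092, -0.02361648, -0.15468893,  0.58501197],
       [ 0.15507157, -0.01532485, -0.98778437,  1.23528184],
       [ 0.        ,  0.        ,  0.        ,  1.        ]])}
```

View pics/side0.png

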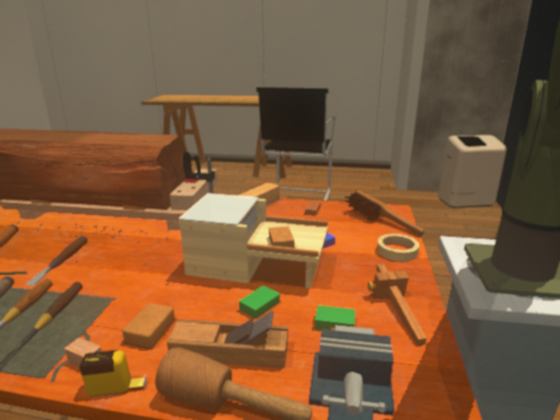

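View pics/top0.png

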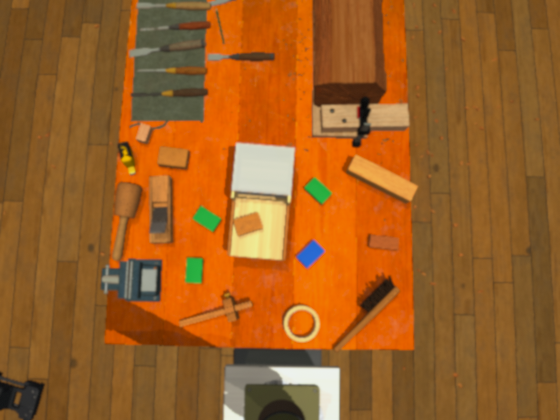

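```bash
cat > h.py <<'E'
import cv2,numpy as np
from plant import vision
def ray(n,uv,z):
    p=vision.camera_params(n);K=p['intrinsics'];D=p['D'];E=p['extrinsics']
    a=cv2.undistortPoints(np.array([[uv]],float),K,D)[0,0]
    R=E[:3,:3];t=E[:3,3];c=-R.T@t;d=R.T@np.array([a[0],a[1],1])
    return c+d*(z-c[2])/d[2]
def proj(n,P):
    p=vision.camera_params(n);E=p['extrinsics']
    return cv2.projectPoints(np.array(P,float).reshape(-1,1,3),cv2.Rodrigues(E[:3,:3])[0],E[:3,3],p['intrinsics'],p['D'])[0][:,0]
E
python3 - <<'E'
import cv2
a=cv2.imread('pics/top0.png')[130:280,210:320];cv2.imwrite('pics/topc.png',cv2.resize(a,None,fx=5,fy=4*1,interpolation=cv2.INTER_CUBIC) if 0 else cv2.resize(a,(440,600),interpolation=cv2.INTER_CUBIC))
a=cv2.imread('pics/side0.png')[185:295,170:345];cv2.imwrite('pics/sidec.png',cv2.resize(a,(700,440),interpolation=cv2.INTER_CUBIC))
E
```

```text
(no output)
```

View pics/topc.png

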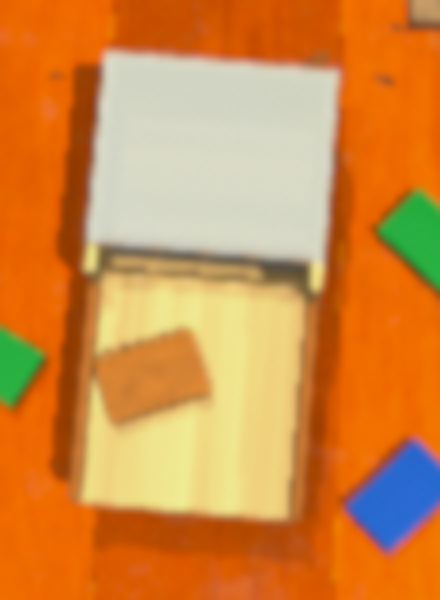

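View pics/sidec.png

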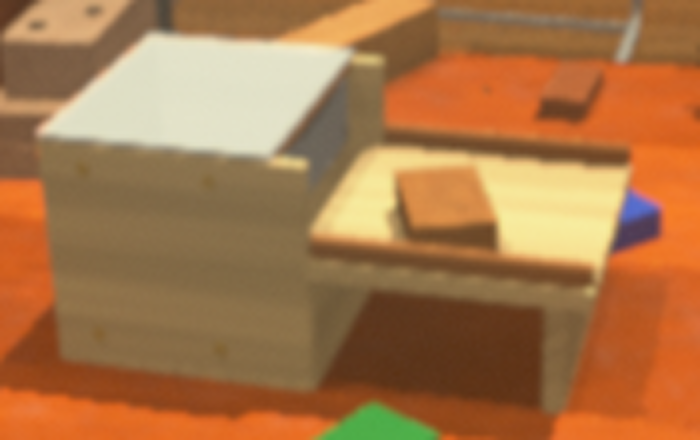

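```bash
python3 - <<'E'
from h import *
T=lambda x,y:(210+x/4-.375,130+y/4-.375)
S=lambda x,y:(170+x/4-.375,185+y/4-.375)
obs=[('top',T(105,50),.138),('top',T(340,70),.138),('top',T(325,263),.138),('top',T(90,243),.138),('top',T(77,500),.09),('top',T(298,521),.09),
('side',S(152,33),.138),('side',S(352,48),.138),('side',S(275,155),.138),('side',S(40,135),.138),('side',S(593,275),.094),('side',S(630,152),.094),('side',S(316,240),.094)]
for n,uv,z in obs: print(n,np.round(uv,1),np.round(ray(n,uv,z),4))
print('block')
for c in [(92,362),(188,328),(212,385),(115,425)]: print('top',np.round(ray('top',T(*c),.102 if c!=(115,425) else .095),4))
for c in [(395,170),(476,167),(497,222),(407,212)]: print('side',np.round(ray('side',S(*c),.102),4))
E
```

```text
top [235.9 142.1] [0.7471 0.139  0.138 ]
top [294.6 147.1] [ 0.7374 -0.0171  0.138 ]
top [290.9 195.4] [ 0.6071 -0.0092  0.138 ]
top [232.1 190.4] [0.6166 0.144  0.138 ]
top [228.9 254.6] [0.4523 0.1505 0.09  ]
top [284.1 259.9] [0.4417 0.0037 0.09  ]
side [207.6 192.9] [ 0.7357 -0.0103  0.138 ]
side [257.6 196.6] [ 0.6106 -0.0044  0.138 ]
side [238.4 223.4] [0.6156 0.1495 0.138 ]
side [179.6 218.4] [0.7426 0.1452 0.138 ]
side [317.9 253.4] [0.4535 0.1673 0.094 ]
side [327.1 222.6] [0.4446 0.0198 0.094 ]
side [248.6 244.6] [0.595  0.1537 0.094 ]
block
top [0.5432 0.1429 0.102 ]
top [0.5676 0.0798 0.102 ]
top [0.5297 0.0628 0.102 ]
top [0.5023 0.1267 0.095 ]
side [0.5683 0.0818 0.102 ]
side [0.5254 0.0708 0.102 ]
side [0.5051 0.1344 0.102 ]
side [0.5523 0.1307 0.102 ]
```

```bash
cat >> h.py <<'E'
T=lambda x,y:(210+x/4-.375,130+y/4-.375)
S=lambda x,y:(170+x/4-.375,185+y/4-.375)
E
python3 - <<'E'
from h import *
from scipy.optimize import least_squares
def W(p,b):
    x,y,a=p;c,s=np.cos(a),np.sin(a);b=np.array(b,float)
    return np.c_[x+c*b[:,0]-s*b[:,1],y+s*b[:,0]+c*b[:,1],b[:,2]]
# box features
M=[('top',T(325,263),(-.004,-.078,.138)),('top',T(90,243),(-.004,.078,.138)),('top',T(77,500),(-.17,.078,.094)),('top',T(298,521),(-.17,-.078,.094)),
('side',S(352,48),(-.004,-.078,.138)),('side',S(275,155),(-.004,.078,.138)),('side',S(593,272),(-.17,.078,.094)),('side',S(630,150),(-.17,-.078,.094))]
def f(p): return np.concatenate([(proj(n,W(p,[b]))[0]-uv) for n,uv,b in M])
s=least_squares(f,[.6165,.069,-.06],loss='soft_l1');print(s.x,f(s.x).reshape(-1,2).round(1))
B=[('top',T(92,362),(.0225,.035,.102)),('top',T(188,328),(.0225,-.035,.102)),('top',T(212,385),(-.0225,-.035,.102)),('top',T(113,420),(-.0225,.035,.102)),
('side',S(395,170),(.0225,-.035,.102)),('side',S(476,167),(-.0225,-.035,.102)),('side',S(497,222),(-.0225,.035,.102)),('side',S(407,212),(.0225,.035,.102))]
def g(p): return np.concatenate([(proj(n,W(p,[b]))[0]-uv) for n,uv,b in B])
k=least_squares(g,[.536,.103,.37],loss='soft_l1');print(k.x,g(k.x).reshape(-1,2).round(1))
for n,(x0,y0,w,h) in dict(top=(210,130,110,150),side=(170,185,175,110)).items():
    im=cv2.resize(cv2.imread(f'pics/{n}0.png')[y0:y0+h,x0:x0+w],None,fx=4,fy=4,interpolation=cv2.INTER_CUBIC)
    def L(p,pts,c):
        q=(proj(n,W(p,pts))-[x0,y0]+.375)*4
        cv2.polylines(im,[q.round().astype(int)],True,c,1)
    L(s.x,[(-.17,.078,.094),(-.17,-.078,.094),(-.012,-.078,.094),(-.012,.078,.094)],(255,0,0))
    L(s.x,[(-.17,.07,.08),(-.17,-.07,.08),(-.012,-.07,.08),(-.012,.07,.08)],(255,0,255))
    L(s.x,[(-.004,.078,.138),(-.004,-.078,.138),(.126,-.078,.138),(.126,.078,.138)],(0,0,255))
    for z in(.08,.102): L(k.x,[(a*.0225,b*.035,z) for a,b in((1,1),(1,-1),(-1,-1),(-1,1))],(0,255,0))
    cv2.imwrite(f'pics/ov_{n}.png',im)
E
```

```text
[ 0.61726913  0.06911907 -0.06358954] [[-0.3 -0.5]
 [-1.2 -0.7]
 [-2.9 -0.3]
 [ 0.7 -0.4]
 [ 1.3 -0.5]
 [-1.  -0.6]
 [ 0.9 -1.5]
 [ 1.3 -2.6]]
[0.53731885 0.10380652 0.32001686] [[-0.4 -1.7]
 [ 0.8 -0.8]
 [-0.3  1. ]
 [-0.9 -0. ]
 [-0.3 -0.8]
 [-0.2 -1.4]
 [ 0.4 -1. ]
 [ 1.   3.1]]
```

View pics/ov_top.png

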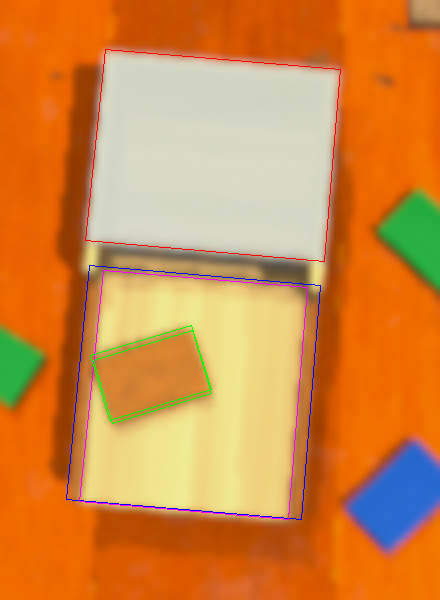

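View pics/ov_side.png

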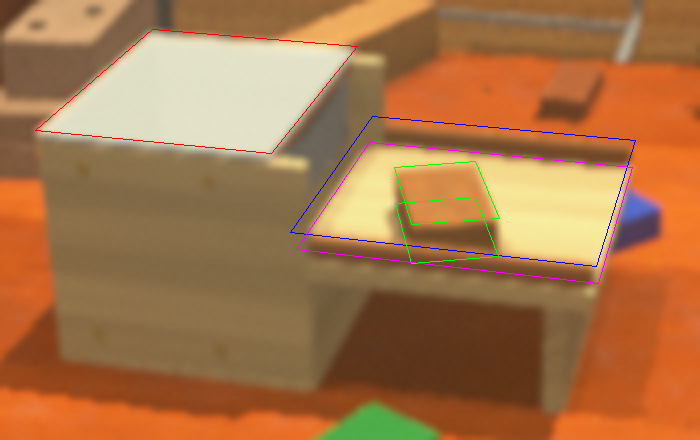

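Request:
{"name": "send_rows", "arguments": {
  "series": [
    {"delta_pos": [-2.6, 2.7, 0], "turn": 0, "jaw": 0.5},
    {"delta_pos": [-5.2, 5.4, 0], "turn": 0, "jaw": 0.5},
    {"delta_pos": [-7.8, 8.1, 0], "turn": 0, "jaw": 0.5},
    {"delta_pos": [-10.4, 10.8, 0], "turn": 0, "jaw": 0.5},
    {"delta_pos": [-13, 13.5, 0], "turn": 0, "jaw": 0.5},
    {"delta_pos": [-15.6, 16.2, 0], "turn": 0, "jaw": 0.5},
    {"delta_pos": [-18.2, 18.9, 0], "turn": 0, "jaw": 0.5},
    {"delta_pos": [-20.8, 21.6, 0], "turn": 0, "jaw": 0.5}
  ],
  "force": 20
}}

```text
clock: 0.77
tool_pos: [0.3051, 0.3557, 0.2496]
eef_rot: [0.783, 0.622, -0.0, 0.0]
contact_force: [1.8, -0.4, 0.7]
opening: 0.499
```

Request:
{"name": "send_rows", "arguments": {
  "series": [
    {"delta_pos": [-2.6, 2.7, 0], "turn": 0, "jaw": 0.5},
    {"delta_pos": [-5.3, 5.5, 0], "turn": -2, "jaw": 0.5},
    {"delta_pos": [-7.9, 8.2, 0], "turn": -4, "jaw": 0.5},
    {"delta_pos": [-10.6, 11.0, 0], "turn": -6, "jaw": 0.5},
    {"delta_pos": [-13.3, 13.8, 0], "turn": -8, "jaw": 0.5},
    {"delta_pos": [-16, 16.6, 0], "turn": -9.4, "jaw": 0.5},
    {"delta_pos": [-18.6, 19.3, 0], "turn": -9.4, "jaw": 0.5},
    {"delta_pos": [-21.1, 21.9, 0], "turn": -9.4, "jaw": 0.5}
  ]
}}

```text
clock: 1.43
tool_pos: [0.4709, 0.1002, 0.2495]
eef_rot: [0.73, 0.684, -0.0, -0.0]
contact_force: [0.2, -0.2, 0.4]
opening: 0.499
```

```bash
cat >> h.py <<'E'
from scipy.spatial.transform import Rotation as Ro
BX=np.array([.6173,.0691]);YA=-.0636
def box():
    from plant import r
    s=r.get_state();c,q=np.cos(YA),np.sin(YA);d=np.array(s['tool_pos'][:2])-BX
    R=Ro.from_quat(s['eef_rot']).as_matrix()
    b=np.array([c*d[0]+q*d[1],-q*d[0]+c*d[1]])
    print('t',s['clock'],'box xy',b.round(4),'z',round(s['tool_pos'][2],4),'toolx ang rel boxy deg',np.degrees(np.arctan2(R[1,0],R[0,0])-YA)-90,'F',s['contact_force'])
E
python3 - <<'E'
from h import *
box()
from plant import vision
box()
im=vision.snapshot('top');cv2.imwrite('pics/t1.png',cv2.resize(im[130:330,180:340],(480,600),interpolation=cv2.INTER_CUBIC))
box()
E
```

```text
t 1.4333 box xy [-0.148   0.0217] z 0.2495 toolx ang rel boxy deg -0.04870190481243242 F [ 0.15482055 -0.1764681   0.37014618]
t 1.4333 box xy [-0.148   0.0217] z 0.2495 toolx ang rel boxy deg -0.04870190481243242 F [ 0.15482055 -0.1764681   0.37014618]
t 1.4833 box xy [-0.1434  0.014 ] z 0.2493 toolx ang rel boxy deg -0.6997563057301619 F [ 3.83242784 -5.1325516   0.08163864]
```

View pics/t1.png

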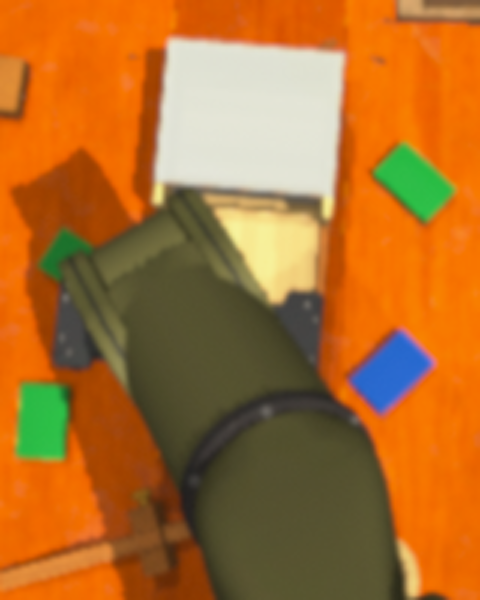

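Request:
{"name": "send_rows", "arguments": {
  "series": [
    {"delta_pos": [0, 0, 0], "turn": 0, "jaw": 0.5},
    {"delta_pos": [0, 0, 0], "turn": 0, "jaw": 0.5},
    {"delta_pos": [0, 0, 0], "turn": 0, "jaw": 0.5},
    {"delta_pos": [0, 0, 0], "turn": 0, "jaw": 0.5}
  ]
}}

```text
clock: 1.82
tool_pos: [0.4695, 0.1041, 0.2497]
eef_rot: [0.728, 0.685, 0.0, -0.0]
contact_force: [0.3, -0.9, -0.2]
opening: 0.497
```

```bash
python3 - <<'E'
from h import *
box()
E
```

```text
t 1.8167 box xy [-0.1498  0.0256] z 0.2497 toolx ang rel boxy deg 0.17694332779484512 F [ 0.25027993 -0.89511129 -0.19370514]
```

Request:
{"name": "send_rows", "arguments": {
  "series": [
    {"delta_pos": [-0.2, 0, 2], "turn": 0, "jaw": 0.5},
    {"delta_pos": [-0.4, 0, 5], "turn": 0, "jaw": 0.5},
    {"delta_pos": [-0.4, 0, 8], "turn": 0, "jaw": 0.5},
    {"delta_pos": [-0.4, 0, 11], "turn": 0, "jaw": 0.5},
    {"delta_pos": [-0.4, 0, 13.5], "turn": 0, "jaw": 0.5},
    {"delta_pos": [-0.4, 0, 14.5], "turn": 0, "jaw": 0.5},
    {"delta_pos": [-0.4, 0, 14.8], "turn": 0, "jaw": 0.5},
    {"delta_pos": [-0.4, 0, 14.8], "turn": 0, "jaw": 0.5}
  ]
}}

```text
clock: 2.48
tool_pos: [0.4693, 0.0997, 0.1012]
eef_rot: [0.728, 0.685, -0.001, -0.001]
contact_force: [-0.0, 0.3, 0.5]
opening: 0.5
```

```bash
python3 - <<'E'
from h import *
box()
im=vision.snapshot('side');cv2.imwrite('pics/s2.png',cv2.resize(im[130:295,160:380],(800,600),interpolation=cv2.INTER_CUBIC))
box()
E
```

```text
t 2.4833 box xy [-0.1497  0.0211] z 0.1012 toolx ang rel boxy deg 0.13610328547716222 F [-0.0190501   0.30455646  0.50181934]
t 2.5333 box xy [-0.1491  0.021 ] z 0.102 toolx ang rel boxy deg 0.10165168939029456 F [-0.55783193 -0.31743782 -0.56311098]
```

View pics/s2.png

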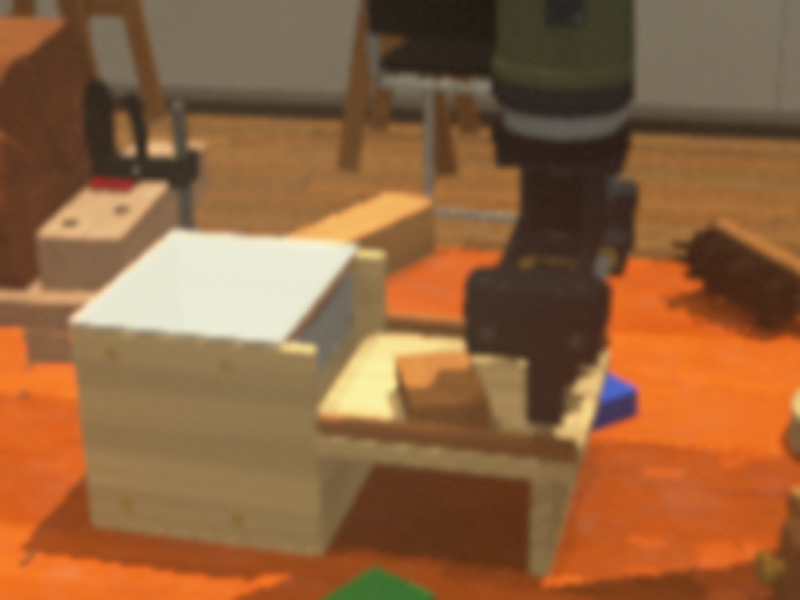

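Request:
{"name": "send_rows", "arguments": {
  "series": [
    {"delta_pos": [0, 0.7, 0.2], "turn": 0, "jaw": 0.5},
    {"delta_pos": [0, 1.5, 0.4], "turn": 0, "jaw": 0.5},
    {"delta_pos": [0, 2.2, 0.4], "turn": 0, "jaw": 0.5},
    {"delta_pos": [0, 2.8, 0.4], "turn": 0, "jaw": 0.5},
    {"delta_pos": [0, 3.4, 0.4], "turn": 0, "jaw": 0.5},
    {"delta_pos": [0, 4.0, 0.4], "turn": 0, "jaw": 0.5},
    {"delta_pos": [0, 4.5, 0.4], "turn": 0, "jaw": 0.5},
    {"delta_pos": [0, 5.0, 0.4], "turn": 0, "jaw": 0.5}
  ]
}}

```text
clock: 3.2
tool_pos: [0.5205, 0.0952, 0.0978]
eef_rot: [0.729, 0.684, 0.0, -0.0]
contact_force: [-0.1, -0.4, 0.9]
opening: 0.499
```

```bash
python3 - <<'E'
from h import *
box()
im=vision.snapshot('side');cv2.imwrite('pics/s3.png',cv2.resize(im[130:295,160:380],(800,600),interpolation=cv2.INTER_CUBIC))
im=vision.snapshot('top');cv2.imwrite('pics/t3.png',cv2.resize(im[130:280,210:320],(440,600),interpolation=cv2.INTER_CUBIC))
box()
E
```

```text
t 3.2 box xy [-0.0983  0.0199] z 0.0978 toolx ang rel boxy deg -0.017318396811518255 F [-0.12207393 -0.36823802  0.90006897]
t 3.3 box xy [-0.0978  0.0199] z 0.0977 toolx ang rel boxy deg -0.051655585413953986 F [-0.63295209 -0.43226884 -0.10816467]
```

View pics/s3.png

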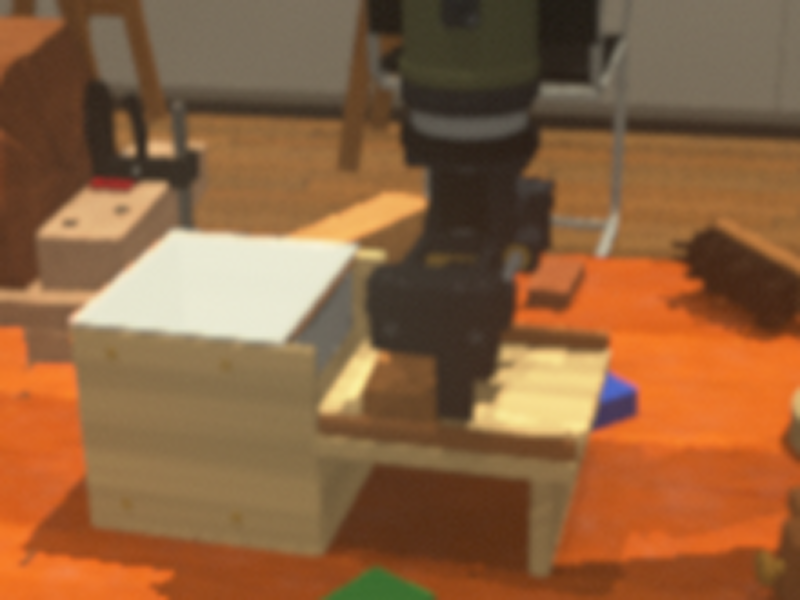

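View pics/t3.png

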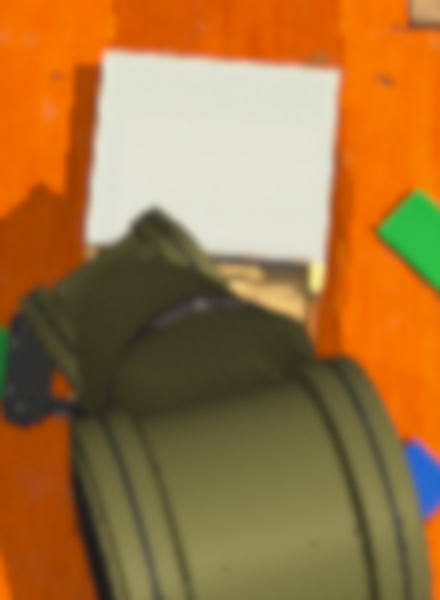

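Request:
{"name": "send_rows", "arguments": {
  "series": [
    {"delta_pos": [0, 0.5, 0], "turn": 0, "jaw": 0.5},
    {"delta_pos": [0, 1.0, 0], "turn": 0, "jaw": 0.5},
    {"delta_pos": [0, 1.5, 0], "turn": 0, "jaw": 0.5},
    {"delta_pos": [0, 2.0, 0], "turn": 0, "jaw": 0.5},
    {"delta_pos": [0, 2.5, 0], "turn": 0, "jaw": 0.5},
    {"delta_pos": [0, 3.0, 0], "turn": 0, "jaw": 0.5},
    {"delta_pos": [0, 3.5, 0], "turn": 0, "jaw": 0.5},
    {"delta_pos": [0, 4.0, 0], "turn": 0, "jaw": 0.5}
  ]
}}

```text
clock: 3.97
tool_pos: [0.5603, 0.0927, 0.0977]
eef_rot: [0.729, 0.684, -0.0, -0.0]
contact_force: [-2.0, 0.0, -0.5]
opening: 0.501
```

```bash
python3 - <<'E'
from h import *
box()
im=vision.snapshot('side');cv2.imwrite('pics/s4.png',cv2.resize(im[160:280,200:360],(800,600),interpolation=cv2.INTER_CUBIC))
box()
E
```

```text
t 3.9667 box xy [-0.0584  0.0199] z 0.0977 toolx ang rel boxy deg -0.011368353933590924 F [-1.96561817  0.03137732 -0.50990006]
t 4.0167 box xy [-0.0571  0.0199] z 0.0978 toolx ang rel boxy deg -0.044810848454673646 F [ 0.85276857 -0.22370709  0.69519395]
```

View pics/s4.png

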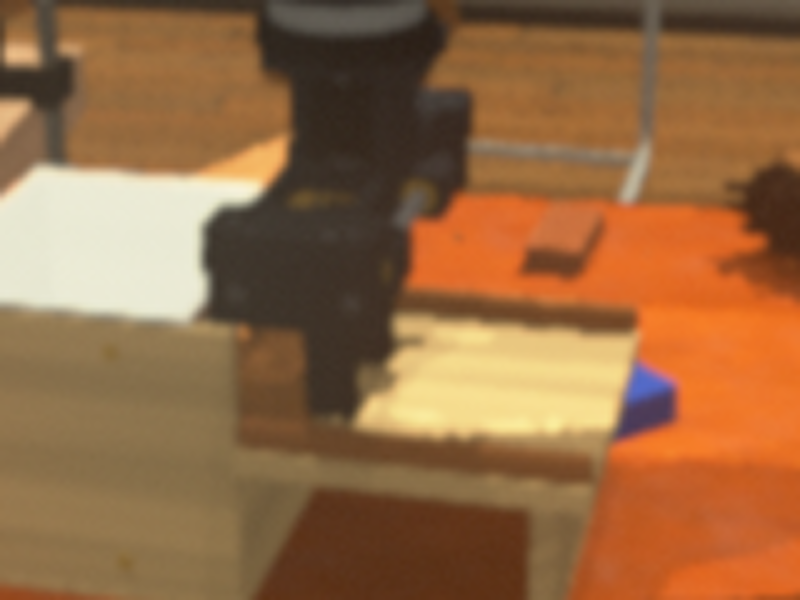

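Request:
{"name": "send_rows", "arguments": {
  "series": [
    {"delta_pos": [0, 0.4, 0], "turn": 0, "jaw": 0.5},
    {"delta_pos": [0, 0.8, 0], "turn": 0, "jaw": 0.5},
    {"delta_pos": [0, 1.2, 0], "turn": 0, "jaw": 0.5},
    {"delta_pos": [0, 1.6, 0], "turn": 0, "jaw": 0.5},
    {"delta_pos": [0, 2.0, 0], "turn": 0, "jaw": 0.5},
    {"delta_pos": [0, 2.4, 0], "turn": 0, "jaw": 0.5},
    {"delta_pos": [0, 2.8, 0], "turn": 0, "jaw": 0.5},
    {"delta_pos": [0, 3.1, 0], "turn": 0, "jaw": 0.5}
  ]
}}

```text
clock: 4.68
tool_pos: [0.5917, 0.0908, 0.0978]
eef_rot: [0.729, 0.684, 0.001, 0.0]
contact_force: [-0.3, -0.2, -0.7]
opening: 0.5
```

```bash
python3 - <<'E'
from h import *
box()
im=vision.snapshot('side');cv2.imwrite('pics/s5.png',cv2.resize(im[160:280,200:360],(800,600),interpolation=cv2.INTER_CUBIC))
im=vision.snapshot('top');cv2.imwrite('pics/t5.png',cv2.resize(im[130:280,210:320],(440,600),interpolation=cv2.INTER_CUBIC))
box()
E
```

```text
t 4.6833 box xy [-0.0269  0.02  ] z 0.0978 toolx ang rel boxy deg -0.012874089200195726 F [-0.34063436 -0.19715808 -0.74310226]
t 4.7833 box xy [-0.0267  0.0199] z 0.0978 toolx ang rel boxy deg -0.03612296879357757 F [ 0.28851236 -0.21373079 -0.33726901]
```

View pics/s5.png

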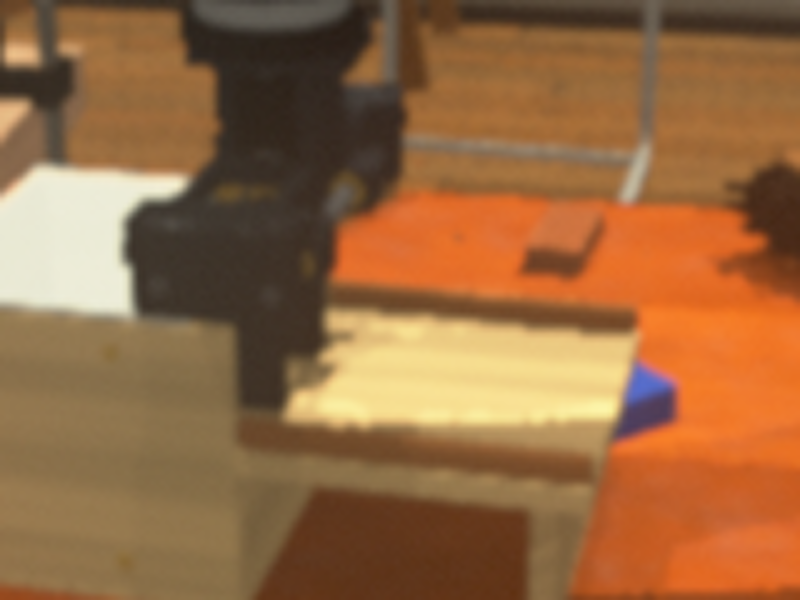

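View pics/t5.png

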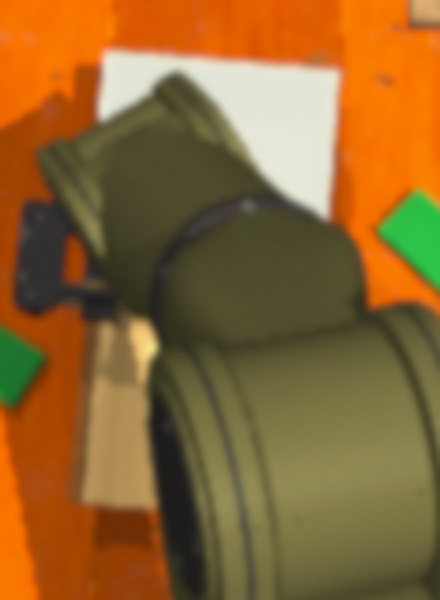

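Request:
{"name": "send_rows", "arguments": {
  "series": [
    {"delta_pos": [0, 0.3, 0], "turn": 0, "jaw": 0.5},
    {"delta_pos": [0, 0.5, 0], "turn": 0, "jaw": 0.5},
    {"delta_pos": [0, 0.7, 0], "turn": 0, "jaw": 0.5},
    {"delta_pos": [0, 0.9, 0], "turn": 0, "jaw": 0.5},
    {"delta_pos": [0, 1.1, 0], "turn": 0, "jaw": 0.5},
    {"delta_pos": [0, 1.1, 0], "turn": 0, "jaw": 0.5}
  ]
}}

```text
clock: 5.28
tool_pos: [0.6023, 0.09, 0.0977]
eef_rot: [0.729, 0.684, 0.0, 0.0]
contact_force: [0.3, 0.3, -0.9]
opening: 0.5
```

```bash
python3 - <<'E'
from h import *
box()
im=vision.snapshot('side');cv2.imwrite('pics/s6.png',cv2.resize(im[160:280,200:360],(800,600),interpolation=cv2.INTER_CUBIC))
box()
E
```

```text
t 5.2833 box xy [-0.0163  0.0199] z 0.0977 toolx ang rel boxy deg -0.024313802871716916 F [ 0.27102754  0.33843436 -0.8563425 ]
t 5.3333 box xy [-0.0166  0.0199] z 0.0977 toolx ang rel boxy deg -0.018165652677069488 F [0.96802904 0.85811077 0.3396118 ]
```

View pics/s6.png

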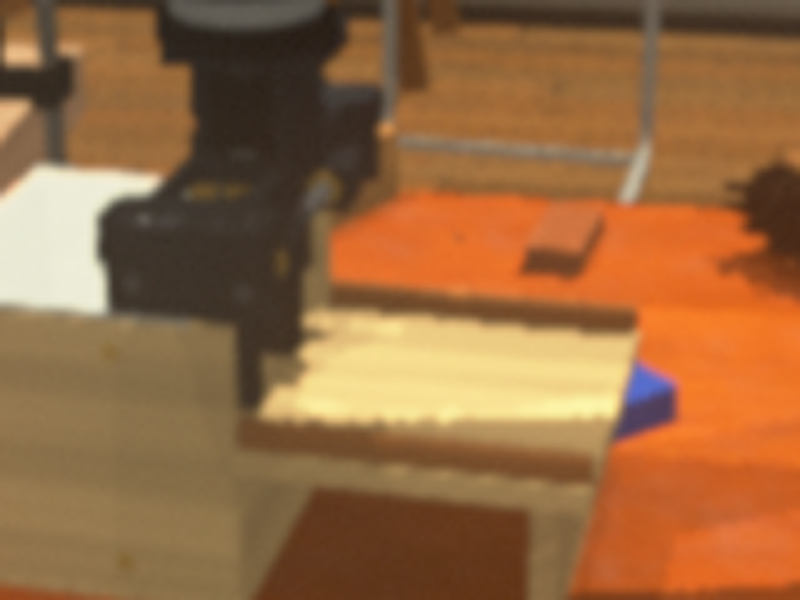

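Request:
{"name": "send_rows", "arguments": {
  "series": [
    {"delta_pos": [0, 0.1, 0], "turn": 0, "jaw": 0.5},
    {"delta_pos": [0, 0.2, 0], "turn": 0, "jaw": 0.5},
    {"delta_pos": [0, 0.2, 0], "turn": 0, "jaw": 0.5},
    {"delta_pos": [0, 0.2, 0], "turn": 0, "jaw": 0.5}
  ]
}}

```text
clock: 5.67
tool_pos: [0.6029, 0.09, 0.0976]
eef_rot: [0.729, 0.684, -0.001, -0.0]
contact_force: [-3.1, -0.4, 2.2]
opening: 0.5
```

Request:
{"name": "send_rows", "arguments": {
  "series": [
    {"delta_pos": [0, -0.5, 0], "turn": 0, "jaw": 0.5},
    {"delta_pos": [0, -2.0, 0], "turn": 0, "jaw": 0.5},
    {"delta_pos": [0, -4.5, 0], "turn": 0, "jaw": 0.5},
    {"delta_pos": [0, -7, 0], "turn": 0, "jaw": 0.5},
    {"delta_pos": [0, -9.5, 0], "turn": 0, "jaw": 0.5},
    {"delta_pos": [0, -11.5, 0], "turn": 0, "jaw": 0.5},
    {"delta_pos": [0, -13, 0], "turn": 0, "jaw": 0.5},
    {"delta_pos": [0, -13, 0], "turn": 0, "jaw": 0.5}
  ]
}}

```text
clock: 6.33
tool_pos: [0.4705, 0.0984, 0.0979]
eef_rot: [0.729, 0.685, -0.002, -0.001]
contact_force: [-0.2, -1.5, 0.3]
opening: 0.504
```

```bash
python3 - <<'E'
from h import *
box()
im=vision.snapshot('side');cv2.imwrite('pics/s7.png',cv2.resize(im[160:280,200:360],(800,600),interpolation=cv2.INTER_CUBIC))
im=vision.snapshot('top');cv2.imwrite('pics/t7.png',cv2.resize(im[130:280,210:320],(440,600),interpolation=cv2.INTER_CUBIC))
box()
E
```

```text
t 6.3333 box xy [-0.1483  0.0199] z 0.0979 toolx ang rel boxy deg 0.11494456818049059 F [-0.21014204 -1.48556703  0.34938964]
t 6.4333 box xy [-0.1441  0.0203] z 0.098 toolx ang rel boxy deg 0.01653012866732695 F [ 1.05329961  0.53620767 -1.32477794]
```

View pics/s7.png

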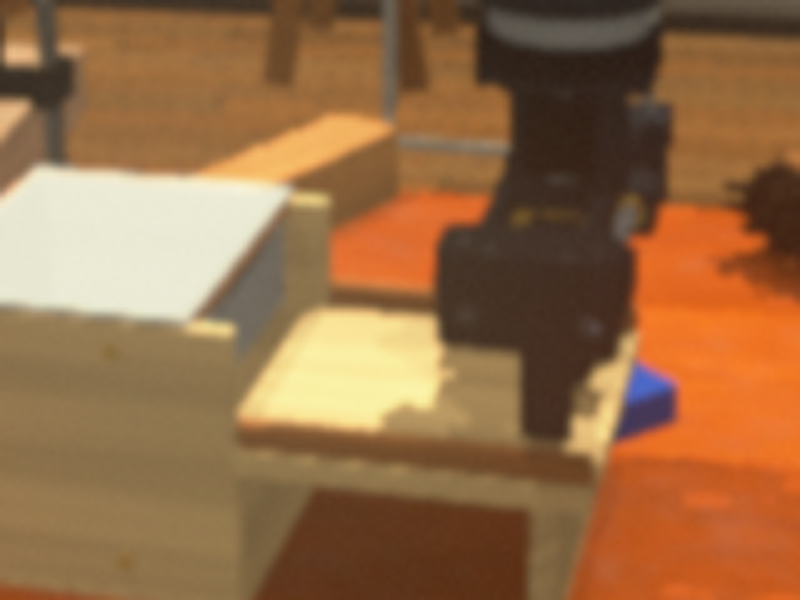

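View pics/t7.png

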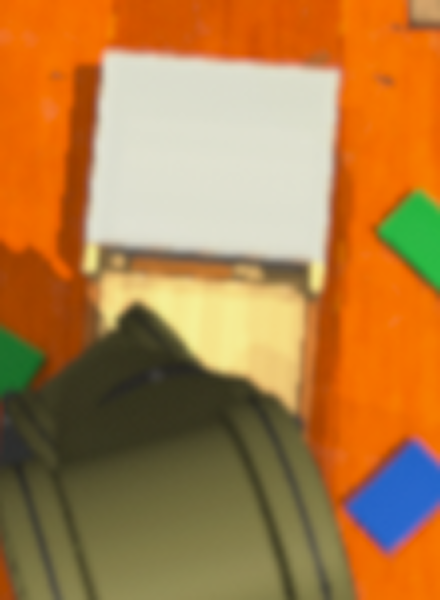

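Request:
{"name": "send_rows", "arguments": {
  "series": [
    {"delta_pos": [0, -0.5, -3], "turn": 0, "jaw": 0.5},
    {"delta_pos": [0, -0.5, -6], "turn": 0, "jaw": 0.5},
    {"delta_pos": [0, -0.5, -9], "turn": 0, "jaw": 0.5},
    {"delta_pos": [3, -0.5, -12], "turn": 0, "jaw": 0.5},
    {"delta_pos": [6, -0.5, -15], "turn": 0, "jaw": 0.5},
    {"delta_pos": [10, -0.5, -15], "turn": 0, "jaw": 0.5},
    {"delta_pos": [14, -0.5, -15], "turn": 0, "jaw": 0.5},
    {"delta_pos": [16, -0.5, -15], "turn": 0, "jaw": 0.5}
  ]
}}

```text
clock: 7.1
tool_pos: [0.4809, 0.2648, 0.2495]
eef_rot: [0.728, 0.685, 0.004, -0.001]
contact_force: [-0.3, -0.1, 0.4]
opening: 0.5
```

```bash
python3 - <<'E'
from h import *
box()
for n in('top','side'):
    im=vision.snapshot(n);cv2.imwrite(f'pics/raw8{n}.png',im)
a=cv2.imread('pics/raw8top.png');b=cv2.imread('pics/top0.png')
c=np.vstack([cv2.resize(i[180:212,222:302],(800,300),interpolation=cv2.INTER_CUBIC) for i in(b,a)]);cv2.imwrite('pics/t8.png',c)
a=cv2.imread('pics/raw8side.png')[185:280,200:340];b=cv2.imread('pics/side0.png')[185:280,200:340]
cv2.imwrite('pics/s8.png',np.hstack([cv2.resize(i,(400,280),interpolation=cv2.INTER_CUBIC) for i in(b,a)]))
def W(b):
    c,s=np.cos(YA),np.sin(YA);return (BX[0]+c*b[0]-s*b[1],BX[1]+s*b[0]+c*b[1],b[2])
for z in (.006,.028,.05,.08):
  for xx in (-.012,0,.01,.02,.03): print(z,xx,proj('top',[W((xx,.025,z))]).round(1))
print(proj('top',[W((-.004,.025,.138)),W((-.012,.025,.08)),W((0,.025,.084))]).round(1))
E
```

```text
t 7.1 box xy [-0.1486  0.1866] z 0.2495 toolx ang rel boxy deg 0.1731730326306007 F [-0.3273995  -0.14309891  0.37492195]
0.006 -0.012 [[252.7 203. ]]
0.006 0 [[253.  198.9]]
0.006 0.01 [[253.4 195.5]]
0.006 0.02 [[253.7 192.1]]
0.006 0.03 [[254.  188.8]]
0.028 -0.012 [[252.4 201.7]]
0.028 0 [[252.8 197.5]]
0.028 0.01 [[253.1 194.1]]
0.028 0.02 [[253.4 190.7]]
0.028 0.03 [[253.8 187.2]]
0.05 -0.012 [[252.1 200.3]]
0.05 0 [[252.5 196.1]]
0.05 0.01 [[252.8 192.6]]
0.05 0.02 [[253.2 189.1]]
0.05 0.03 [[253.5 185.7]]
0.08 -0.012 [[251.7 198.4]]
0.08 0 [[252.1 194.1]]
0.08 0.01 [[252.5 190.5]]
0.08 0.02 [[252.8 187. ]]
0.08 0.03 [[253.2 183.4]]
[[251.2 191.5]
 [251.7 198.4]
 [252.1 193.8]]
```

View pics/t8.png

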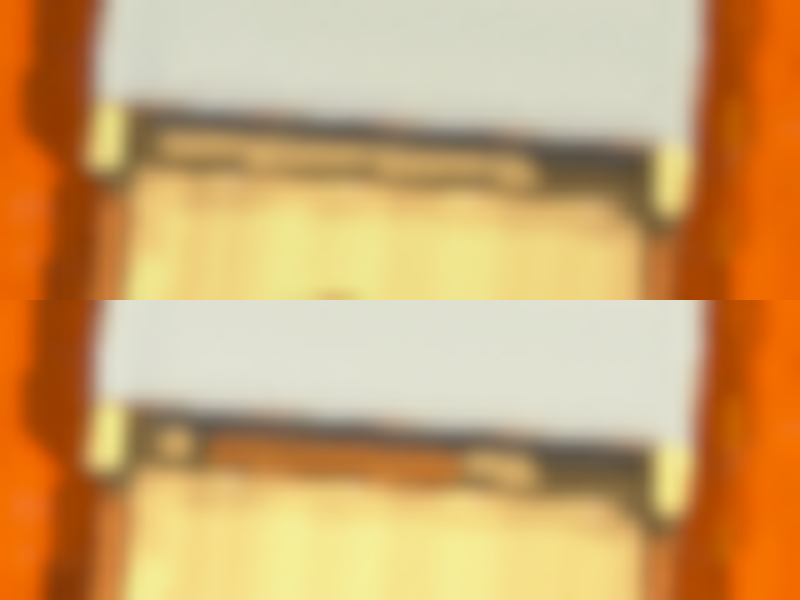

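View pics/s8.png

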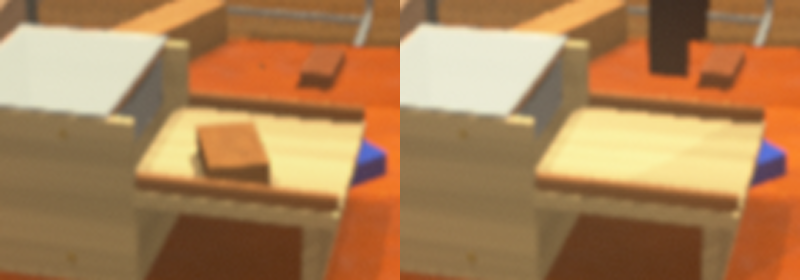

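```bash
python3 - <<'E'
from h import *
a=cv2.imread('pics/raw8side.png').astype(int);b=cv2.imread('pics/side0.png').astype(int)
d=abs(a-b).max(2)[195:245,230:275]
print('side flap region diff max/mean',d.max(),d.mean())
im=vision.snapshot('top')
a0=cv2.imread('pics/top0.png').astype(int);print('header/flap band rows191-194',abs(im.astype(int)-a0).max(2)[190:196,236:292].max(1))
cv2.imwrite('pics/t9.png',im);box()
a=cv2.imread('pics/raw8side.png')[190:250,225:285];b=cv2.imread('pics/side0.png')[190:250,225:285]
cv2.imwrite('pics/s9.png',np.hstack([cv2.resize(i,(400,400),interpolation=cv2.INTER_CUBIC) for i in(b,a)]))
E
```

```text
side flap region diff max/mean 158 15.412888888888888
header/flap band rows191-194 [12 12 12 23 52 60]
t 7.25 box xy [-0.1489  0.1823] z 0.248 toolx ang rel boxy deg 0.12463384089855367 F [ 0.13329436  0.13640927 -0.34193006]
```

View pics/s9.png

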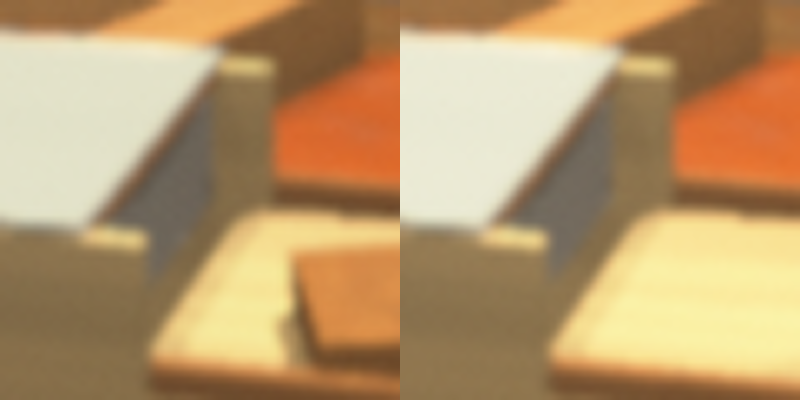

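View pics/t9.png

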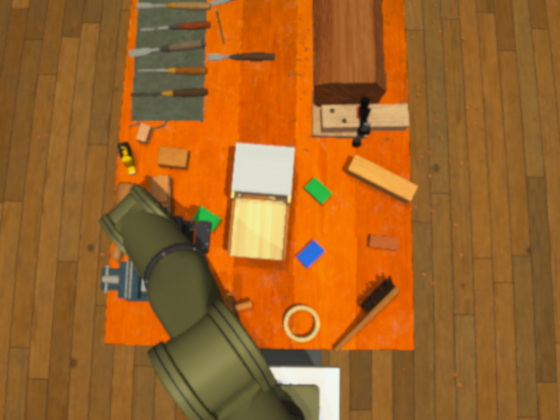

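The flap looks the same before and after: grey panel at crop (560,200), closed. The tray is empty, and the block shows through the slit in front of the header at about (255,197). The bystanders have not moved.

```bash
python3 - <<'E'
from plant import order
print(order.finish_job())
E
```

```text
the job is handed in; nothing more can be done
None
```

The offcut is off the tray and in the box, the flap hangs shut again, and I handed the job in at about 7.3 s of the 37 s allowed.

- **Push:** I used the half-open fingertips to square the offcut against its rear face. They then pushed it along the tray and under the flap until they touched the header lightly, at about 3 N. After that I drew back, lifted and moved the arm clear.
- **Checks that agreed:** In the last pictures the tray is empty. The flap panel looks the same in the side view as it did before the push. The look-alikes and the other offcuts I could see have not moved.
- **Not fully confirmed:** The offcut is only partly visible, as a brown strip through the slit between sill and header. Its apparent width was too close to call for its exact height, so that it lies on the floor rests on the empty tray and the shut flap. In the last top view the arm hid part of the left side of the table, though it passed high above those things. A pixel comparison of the side view was inconclusive because its region included the tray where the offcut had been.

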